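# Bring the wet spray rack to rest over the drip tray

## Robot

A 6-joint arm with a two-finger parallel gripper is mounted at the origin on the work surface. World frame = base frame: x ahead of the robot, y to its left, z up, the work surface at z = 0. Lengths are in m, angles in rad, forces in N, time in s.
With the tool pointing down it reaches from about 0.375 to 0.9 m from the base axis. Payload 3.1 kg.
Tool frame: the origin (TCP) lies at the very end of the fingers, on their centre line; the grasp point (between the pads) lies 19 mm behind it; z points along the fingers, y is the line along which they close (so a half turn about z gives the same grasp; the last joint's range is limited). The gripper opens to 85 mm and grips with 20 to 120 N. Pads are 22 mm wide; open, the fingers measure 114 mm over their backs; the gripper's body (76 mm by 85 mm) begins 54 mm behind the grasp point. The pads swing forward as they close: fully open they stand 13 mm farther back than shut.
Start: joints at [-1.468, 0.527, 1.433, -0, 1.181, -0.178], TCP at [0.173, -0.6, 0.231] pointing down, gripper open.
Joint ranges: [-3.08, 3.08], [-0.75, 2.2], [0.22, 2.44], [-1.43, 4.57], [0, 2.65], [-2.85, 2.85]. Speed limits (rad/s): [2.79, 2.79, 3.14, 3.14, 3.14, 3.14].

## Interface

Orientations are given as a rotation vector (axis times angle).
In Python, from cell import * gives the robot as it stands.
- The arm moves only by the shell command python3 -m inch 'ROWS' [FORCE]. ROWS is JSON, a list of rows, each a list of 5 numbers: the opening, from 0 (shut) to 1 (fully open), then the shift along the tool's x, y, z in mm, then the turn about the tool's z in degrees. A call has exactly 10 rows; each row shifts and turns the commanded pose from where the row before left it, along the tool's axes as they then stand; what a row does not reach is not made up. A row lasts 1/12 s, in which the tool goes at most 41.7 mm and 7.16 degrees, less where a joint would pass 70% of its speed; a pose out of reach is approached as far as the arm can. A call with a gripper value outside its range is refused whole. The fingers move at their own pace and stop on an object; FORCE is the grip in N (left out, the last holds). Time passes only in rows, so rows that do not move let the fingers close, or fill a call up. It gives the time, the measured TCP pose, the force, the opening and the grip force at its end, in the units of the state.
- get_state(): the state, without advancing time (a new reading comes with each control period).
- snapshot(name): name is "side" or "top" or "wrist"; returns a dict with "color" (480x640x3 uint8, red, green, blue), "fx", "fy", "cx", "cy" (pixels), "extrinsics" (4x4, takes a point from camera to world coordinates). Camera axes: x right, y down, z forward; pixel columns grow to the right and rows downward; lengths in m; the calibration is good to about 2 mm. A picture is of the moment at which its call begins. There is no depth.
- hand_in(): hands the job in; it is judged then, once.
Trained networks look in the newest picture that a camera, given by its name, has taken for a name from the list of things; names that differ only in an ending like _2 or _b are one class to them, and where a whole thing is asked for, a point or a joint stands for the part that bears it (a point fixed in the world has none). Each returns a list of dicts, best first, with "p" (0 to 1); they miss things now and then, are a little off and sometimes report something else, mostly with a low value. They report only what shows in the picture. A call takes as long as a camera call.
- outline_of(camera, label): "region" (480x640 bool, what is visible of it) and "location" ([column, row] in pixels, amid what is visible of it).
The state is a dict: "clock": time; "q": joint angles; "joint_velocities": joint speeds; "joint_efforts": joint torques, N m; "ee_pos": TCP position; "tool_rot": TCP orientation; "wrist_force": force on the tool from outside, world axes, zero at the start; "ft_torque": the same for the moment, N m; "finger_gap": finger opening in m; "grip_force": force on a finger pad.
Only numpy, scipy, OpenCV 4.12 (cv2) and the standard library are available. Lean on these libraries where they do the work, as an engineer would, in place of code of your own. Each camera call takes 0.05 s, during which the arm holds its last target. There are 200 camera calls.

## Task

Take the orange grip of the roller trolley and move it along the rail, out of its parking place, until the two freshly lacquered red shades on the swinging rack hang centred over the drip tray; the rack's foot jumps out of the steadying cup on the way and sets it swinging, so kill the swing by working the trolley only, with nothing of the robot touching the rack or the wet shades. Do not let the rack swing up against the rail, do not run the trolley into the far end stop, and leave the other things on the bench alone. Keep the rack hanging still over the tray for about five seconds, then let go of the trolley and leave it so.

Things in the scene. Friction and masses are not known exactly. Their poses are not given: they have to be found in the camera images.
- stand: Rail stand, fixed, placed anew each time (yaw within 0.15). Two square aluminium posts carry a flat-bar steel rail, 6 mm thick, 1020 mm long, from 245 to 270 mm above the bench. Origin: on the bench under the rail; its y axis runs along the rail towards the parking end, z up. Parked trolley at y = +0.260; yellow stops close both ends of the trolley's run.
- trolley (a joint): Travel of the roller trolley along the rail in m: 0 in the middle of its parking place (stand y = 0.260), growing as it moves along the stand's -y, so stand y = 0.260 - value. End stops at -0.012 and 0.550. Starts within 6 mm of 0. About 0.35 kg without the rack; it stays where it is left: drag about 1.5 N plus 2 N per m/s.
- grip (a point): Middle of the trolley's orange plastic grip, 327 mm above the bench, straight above the pivot bolt: an upright block 20 mm along the rail, 36 mm across it, 44 mm tall, on a steel cap 60 mm along the rail, 34 mm across, whose top is 22 mm below this point. Nothing stands beside or above it; take it from above, closing along the rail.
- rack (a joint): Swing of the rack about the trolley's pivot bolt (axis level, across the rail) in rad: 0 plumb, + with its foot swung to the parking end (stand +y). Starts plumb; almost undamped (swings on for over a minute). Nominal: period 1.31 s (1.26 to 1.35), rack'' = -23 rack + 2.36 trolley'' (trolley'' in m/s2, + as the trolley's joint). At about 0.45 the shades come up against the rail.
- crossbar: The rack's steel frame: a strap from the pivot bolt (178 mm above the bench) down to a bar 330 mm long along the rail, 85 mm below the bolt, with an upright spigot at each end and a foot pin down the middle. Origin at the bolt; y along the bar, z up the strap. With the shades nominally 0.55 kg, centre of mass 62 mm below the bolt, inertia about the bolt 0.0144 kg m2.
- shades: The two wet red lamp shades on the rack's spigots: cones 90 mm in diameter at the bottom, 65 mm tall, centred 165 mm either side of the middle, from 77 to 12 mm below the pivot bolt. Origin at the bolt. Together nominally 0.40 kg (0.28 to 0.54). Not to be touched.
- foot (a point): Lowest point of the rack's foot pin (round white nylon tip, 12 mm in diameter), 155 mm below the pivot bolt, 23 mm above the bench when plumb.
- cup: Steadying cup under the parked trolley, fixed to the stand: a white trough, 40 mm long inside along the rail around the free foot pin. Its lip on the stand's -y side is 8 mm thick, its top 31 mm above the bench, 8 mm above the plumb foot: as the trolley leaves, the foot is held back until the rack leans about 0.33 rad (trolley near 0.07), then jumps free. Origin: centre of underside.
- tray: Drip tray, aluminium with a paper lining and red drips, 460 mm along the rail, 150 mm across, 16 mm high, fixed on the bench, centred under the rail, at another place along it each time (stand y -0.20 to -0.05). Origin: centre of its underside, y axis along the rail as the stand's. The shades are centred over it when the foot hangs over its centre.
- spraycan: Spray can, 66 mm in diameter, 190 mm tall, standing, red label. Origin under its centre. Bystander.
- jar: Lacquer jar, 76 mm in diameter, 90 mm tall, black lid. Origin under its centre. Bystander.
- tape: Roll of yellow masking tape lying flat, 100 mm in diameter, 25 mm high. Bystander.
- sander: Cork sanding block 120 x 65 x 40 mm. Origin under its centre. Bystander.
- brush: Paint brush lying flat. Bystander.
- spare: Spare dark grey, dry lamp shade standing on the bench, 90 mm in diameter, 65 mm tall. Bystander.

How it is judged:
By the outcome, as a careful person would: the job done as asked, in the order asked, and still so for the second after the job is handed in, with the robot touching nothing.
It also fails if it takes over 50 s, if anything falls off the work surface, if the arm or the gripper's body presses on something with over 40 N, if the wrist force passes 120 N, or if a joint passes its speed limit or range.

## Working session

There is one attempt and no reset: what is moved stays moved. The work goes in short steps, Python scripts to look and compute and a shell command to move; the robot and the scene stay as the last step left them, time stands still between calls to the robot, and variables do not carry over. Pictures are saved under pics/ and viewed, at most 10 in all, crops included, and the job is handed in when it is done.

```bash
mkdir -p pics; ls; cat > h.py <<'E'
from cell import *
import numpy as np, cv2
def ray(s,px):
    E=np.array(s["extrinsics"]); d=E[:3,:3]@np.array([(px[0]-s["cx"])/s["fx"],(px[1]-s["cy"])/s["fy"],1.])
    return E[:3,3],d/np.linalg.norm(d)
def atz(s,px,z):
    o,d=ray(s,px); return o+d*(z-o[2])/d[2]
def tri(rs):
    A=0;b=0
    for o,d in rs:
        P=np.eye(3)-np.outer(d,d);A=A+P;b=b+P@o
    x=np.linalg.solve(A,b); return x,[np.linalg.norm((np.eye(3)-np.outer(d,d))@(x-o)) for o,d in rs]
def proj(s,p):
    E=np.linalg.inv(np.array(s["extrinsics"])); c=E[:3,:3]@np.array(p)+E[:3,3]
    return np.array([s["fx"]*c[0]/c[2]+s["cx"],s["fy"]*c[1]/c[2]+s["cy"]])
E
python3 - <<'E'
from h import *
np.set_printoptions(precision=3,suppress=True)
ims=[]
for c in ["side","top"]:
    s=snapshot(c); cv2.imwrite(f"pics/{c}0.png",s["color"][:,:,::-1])
    print(c,np.array(s["extrinsics"]).round(3).tolist(),s["fx"])
    for l in ["grip","trolley","tray","cup","foot","stand","shades","crossbar"]:
        for r in outline_of(c,l)[:2]:
            m=np.argwhere(r["region"]); loc=r["location"]
            print(l,round(r["p"],2),np.round(loc,1),len(m),m.min(0)[::-1] if len(m) else'',m.max(0)[::-1] if len(m) else'',atz(s,loc,{"grip":.327,"tray":.01,"cup":.03,"foot":.023}.get(l,.2)))
print(get_state()["clock"],get_state()["tool_rot"])
E
```

```text
pics
side [[-0.771, -0.498, 0.397, 0.147], [-0.637, 0.605, -0.477, 0.501], [-0.003, -0.621, -0.784, 1.033], [0.0, 0.0, 0.0, 1.0]] 534.3382429372482
grip 0.78 [217.5 331.2] 6612 [136 275] [313 445] [0.494 0.289 0.327]
trolley 0.75 [217.4 334.7] 6584 [137 275] [314 446] [0.551 0.256 0.2  ]
trolley 0.61 [224.7 338. ] 18020 [78 85] [481 479] [0.537 0.252 0.2  ]
tray 0.96 [372.5 249.1] 9477 [297 179] [452 325] [ 0.52  -0.199  0.01 ]
tray 0.43 [241.5 378.7] 1117 [214 356] [261 401] [0.535 0.239 0.01 ]
cup 0.89 [242.3 379.7] 1088 [214 357] [261 401] [0.524 0.245 0.03 ]
cup 0.54 [324.8 386.7] 1517 [277 347] [361 414] [0.389 0.152 0.03 ]
foot 0.78 [205.8 385.7] 4831 [136 277] [313 445] [0.574 0.298 0.023]
stand 0.77 [220.9 338.3] 16240 [78 85] [480 479] [0.542 0.257 0.2  ]
shades 0.73 [178.3 407.2] 3563 [137 277] [313 445] [0.507 0.386 0.2  ]
shades 0.17 [322.1 384.1] 1546 [277 348] [361 413] [0.355 0.211 0.2  ]
crossbar 0.7 [207.5 382.9] 4691 [137 277] [313 445] [0.501 0.328 0.2  ]
top [[0.011, -0.983, 0.185, 0.396], [-0.999, -0.003, 0.041, -0.011], [-0.039, -0.186, -0.982, 1.097], [0.0, 0.0, 0.0, 1.0]] 458.59166079060816
grip 0.62 [196.2 255.6] 3820 [121 228] [309 284] [0.522 0.216 0.327]
trolley 0.61 [195.2 258.3] 3524 [121 229] [308 283] [0.537 0.256 0.2  ]
trolley 0.5 [232.3 203.7] 1043 [217 186] [252 223] [0.65  0.186 0.2  ]
tray 0.8 [416.5 280.4] 11506 [316 240] [515 313] [ 0.516 -0.218  0.01 ]
cup 0.63 [222.4 270.2] 691 [206 252] [240 281] [0.535 0.24  0.03 ]
cup 0.53 [234.  203.2] 1033 [217 186] [253 223] [0.699 0.219 0.03 ]
foot 0.88 [214.9 259.6] 2689 [121 237] [308 283] [0.562 0.26  0.023]
stand 0.97 [261.4 262.2] 11677 [ 53 228] [639 309] [0.53  0.122 0.2  ]
shades 0.86 [269.  261.7] 2173 [121 237] [309 284] [0.531 0.107 0.2  ]
shades 0.69 [227.4 263. ] 2857 [121 237] [309 284] [0.528 0.19  0.2  ]
crossbar 0.85 [225.8 259.5] 2630 [121 237] [308 283] [0.535 0.194 0.2  ]
0.9 [ 3.111  0.44  -0.   ]
```

View pics.

View pics/side0.png

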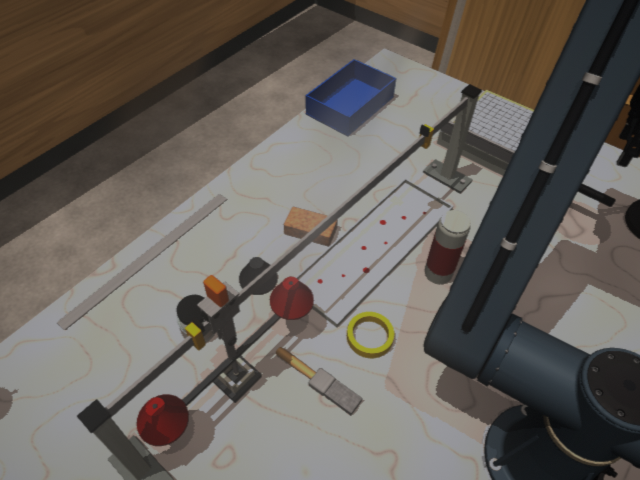

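View pics/top0.png

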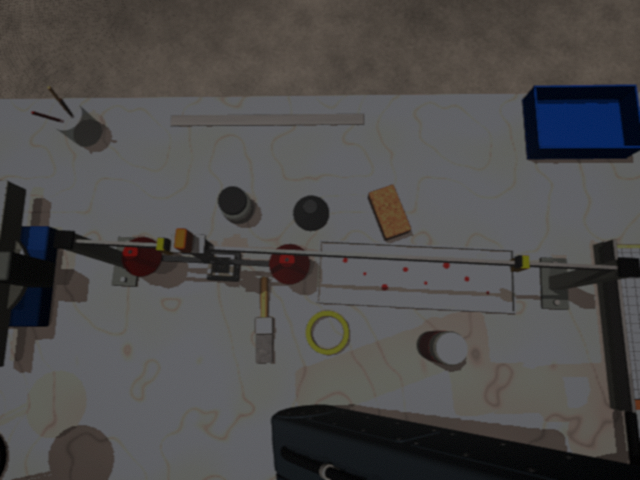

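```bash
cat >> h.py <<'E'
from scipy.optimize import least_squares
def box(c,dims,yaw):
    R=np.array([[np.cos(yaw),-np.sin(yaw),0],[np.sin(yaw),np.cos(yaw),0],[0,0,1]])
    return [np.array(c)+R@(np.array(dims)/2*np.array([i,j,k])) for i in(-1,1) for j in(-1,1) for k in(-1,1)]
def hullc(s,pts):
    h=cv2.convexHull(np.array([proj(s,p) for p in pts],np.float32)); m=cv2.moments(h); return np.array([m["m10"],m["m01"]])/m["m00"],m["m00"]
def orange(im,near,r=25):
    hsv=cv2.cvtColor(im,cv2.COLOR_RGB2HSV); m=cv2.inRange(hsv,(5,170,60),(17,255,255))
    n,l,st,c=cv2.connectedComponentsWithStats(m)
    k=min((i for i in range(1,n) if st[i,4]>40),key=lambda i:np.hypot(*(c[i]-near))); return c[k],st[k]
E
python3 - <<'E'
from h import *
np.set_printoptions(precision=4,suppress=True)
S={c:snapshot(c) for c in ["side","top"]}
g={}
for c,n in [("side",(216,290)),("top",(184,240))]:
    g[c],st=orange(S[c]["color"],n); print(c,g[c],st)
print("tri",tri([ray(S[c],g[c]) for c in S]))
yaw=0
for c in S:
    r=outline_of(c,"tray")[0]["region"].astype(np.uint8)
    h=cv2.convexHull(cv2.findContours(r,cv2.RETR_EXTERNAL,cv2.CHAIN_APPROX_NONE)[0][0])
    h=cv2.convexHull(np.argwhere(r)[:,::-1].astype(np.float32))
    q=cv2.approxPolyDP(h,6,True)[:,0]; w=[atz(S[c],p,.016) for p in q]
    print(c,q.tolist()); print(np.array(w))
    rr=cv2.minAreaRect(np.array([atz(S[c],p,.016)[:2] for p in h[:,0]],np.float32)*1000); print(rr)
def f(v,yaw):
    return np.concatenate([hullc(S[c],box(v,(.036,.020,.044),yaw))[0]-g[c] for c in S])
for yaw in (-.05,0,.05):
    o=least_squares(f,[.53,.26,.327],args=(yaw,),x_scale=.01); print(yaw,o.x,o.fun)
    print([hullc(S[c],box(o.x,(.036,.020,.044),yaw))[1] for c in S])
# yellow stops
for c in S:
    hsv=cv2.cvtColor(S[c]["color"],cv2.COLOR_RGB2HSV); m=cv2.inRange(hsv,(22,170,60),(34,255,255))
    n,l,st,ce=cv2.connectedComponentsWithStats(m); print(c,[(ce[i].round(1).tolist(),st[i,4]) for i in range(1,n) if st[i,4]>25])
E
```

```text
side [213.7097 286.4301] [204 276  21  27 279]
top [182.1646 239.2278] [175 229  12  20  79]
tri (array([0.5491, 0.2402, 0.3359]), [np.float64(0.0006914769008753655), np.float64(0.0006914769008752793)])
side [[452.0, 206.0], [337.0, 326.0], [313.0, 308.0], [297.0, 276.0], [403.0, 179.0]]
[[ 0.4412 -0.4366  0.016 ]
 [ 0.4571  0.0236  0.016 ]
 [ 0.5251  0.0217  0.016 ]
 [ 0.6071 -0.0209  0.016 ]
 [ 0.5904 -0.4384  0.016 ]]
((523.3243408203125, -210.56021118164062), (467.30230712890625, 156.4527130126953), 87.42296600341797)Traceback (most recent call last):
  File "<stdin>", line 10, in <module>
IndexError: list index out of range
```

```bash
python3 - <<'E'
from h import *
np.set_printoptions(precision=4,suppress=True)
S={c:snapshot(c) for c in ["side","top"]}
for n in range(4):
    t=outline_of("top","tray")
    if t: break
R={"top":t[0]["region"] if t else None}
r=outline_of("side","tray"); R["side"]=r[0]["region"] if r else None
yaw=-.04
for c in S:
    if R[c] is None: print("miss",c); continue
    h=cv2.convexHull(np.argwhere(R[c])[:,::-1].astype(np.float32))
    q=cv2.approxPolyDP(h,4,True)[:,0]; print(c,q.tolist()); print(np.array([atz(S[c],p,.016) for p in q]))
    print(cv2.minAreaRect(np.array([atz(S[c],p,.016)[:2] for p in h[:,0]],np.float32)*1000))
g={}
for c,n in [("side",(216,290)),("top",(184,240))]:
    hsv=cv2.cvtColor(S[c]["color"],cv2.COLOR_RGB2HSV); 
    m=cv2.inRange(hsv,(4,140,50),(19,255,255)); k,l,st,ce=cv2.connectedComponentsWithStats(m)
    i=min((i for i in range(1,k) if st[i,4]>30),key=lambda i:np.hypot(*(ce[i]-n))); g[c]=ce[i]; print(c,ce[i],st[i])
    m=cv2.inRange(hsv,(22,150,50),(34,255,255)); k,l,st,ce=cv2.connectedComponentsWithStats(m); print("yel",[(ce[i].round(1).tolist(),st[i,4]) for i in range(1,k) if st[i,4]>25])
def f(v):
    return np.concatenate([hullc(S[c],box(v,(.036,.020,.044),yaw))[0]-g[c] for c in S])
o=least_squares(f,[.53,.26,.327],x_scale=.01); print(o.x,o.fun,[hullc(S[c],box(o.x,(.036,.020,.044),yaw)) for c in S])
cv2.imwrite("pics/z1.png",np.hstack([cv2.resize(S["side"]["color"][240:340,150:250],(400,400)),cv2.resize(S["top"]["color"][200:300,130:230],(400,400))])[:,:,::-1])
print(get_state()["clock"])
E
```

```text
side [[452.0, 206.0], [337.0, 326.0], [314.0, 309.0], [297.0, 275.0], [402.0, 180.0]]
[[ 0.4412 -0.4366  0.016 ]
 [ 0.4571  0.0236  0.016 ]
 [ 0.5218  0.0223  0.016 ]
 [ 0.6089 -0.0231  0.016 ]
 [ 0.5904 -0.4336  0.016 ]]
((522.551513671875, -210.16854858398438), (468.62890625, 158.24362182617188), 87.42962646484375)
top [[515.0, 312.0], [318.0, 302.0], [319.0, 242.0], [510.0, 249.0]]
[[ 0.4441 -0.4392  0.016 ]
 [ 0.4632  0.0134  0.016 ]
 [ 0.6065  0.012   0.016 ]
 [ 0.5911 -0.438   0.016 ]]
((527.5645751953125, -212.44041442871094), (462.0170593261719, 151.78897094726562), 87.31230163574219)
side [215.5363 290.1275] [204 275  23  31 455]
yel [([370.3, 333.8], np.int32(779)), ([192.6, 328.9], np.int32(131))]
top [180.5969 238.1728] [175 229  12  21 191]
yel [([159.9, 244.5], np.int32(87)), ([524.9, 262.1], np.int32(90)), ([327.3, 332.5], np.int32(447))]
[0.5502 0.2421 0.325 ] [-1.8858  0.4574  1.9378  1.0792] [(array([213.6504, 290.5848]), 609.3792601854075), (array([182.5347, 239.252 ]), 454.6871752173174)]
1.3
```

View pics/z1.png

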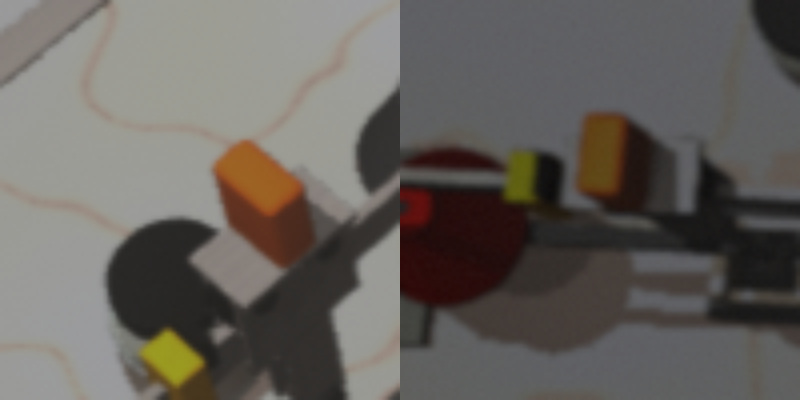

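```bash
python3 - <<'E'
from h import *
np.set_printoptions(precision=4,suppress=True)
S={c:snapshot(c) for c in ["side","top"]}
a,b=[atz(S["top"],p,.277) for p in [(159.9,244.5),(524.9,262.1)]]; d=a-b; print(a,b,np.hypot(*d[:2]),np.arctan2(-d[0],d[1]))
M={}
for c,n in [("side",(216,290)),("top",(184,240))]:
    hsv=cv2.cvtColor(S[c]["color"],cv2.COLOR_RGB2HSV); m=cv2.inRange(hsv,(2,120,12),(20,255,255))
    k,l,st,ce=cv2.connectedComponentsWithStats(m)
    i=min((i for i in range(1,k) if st[i,4]>30),key=lambda i:np.hypot(*(ce[i]-n))); M[c]=ce[i]; print(c,ce[i],st[i])
def f(v): return np.concatenate([hullc(S[c],box(v,(.036,.020,.044),-.046))[0]-M[c] for c in S])
o=least_squares(f,[.53,.26,.327],x_scale=.01); print(o.x,o.fun,[hullc(S[c],box(o.x,(.036,.020,.044),-.046)) for c in S])
E
python3 -m inch '[[1,0,0,-41,6.2],[1,0,0,-41,6.2],[1,0,0,-41,6.2],[1,0,0,-41,0],[1,25,-33,0,0],[1,25,-33,0,0],[1,25,-33,0,0],[1,25,-33,0,0],[1,25,-33,0,0],[1,25,-33,0,0]]' 60
```

```text
[0.5502 0.3001 0.277 ] [ 0.5205 -0.3593  0.277 ] 0.6601358070552527 -0.04496741321415488
side [215.6687 290.321 ] [204 275  24  32 486]
top [182.2573 240.101 ] [174 229  18  23 307]
[0.5475 0.2411 0.3273] [-0.494  -0.0312  0.397   0.4363] [(array([215.1747, 290.2898]), 612.1492157995235), (array([182.6543, 240.5373]), 456.93499931821134)]
clock: 2.23
ee_pos: [0.3326, -0.4075, 0.3955]
tool_rot: [3.14, -0.07, 0.001]
wrist_force: [1.0, -0.2, 0.0]
finger_gap: 0.0851
grip_force: 0.0
```

```bash
python3 -m inch '[[1,15,-38,0,0],[1,15,-38,0,0],[1,15,-38,0,0],[1,15,-38,0,0],[1,15,-38,0,0],[1,15,-38,0,0],[1,15,-38,0,0],[1,15,-38,0,0],[1,15,-38,0,0],[1,15,-38,0,0]]'
python3 -m inch '[[0.8,5,-39,0,0],[0.8,5,-39,0,0],[0.8,5,-39,0,0],[0.8,5,-39,0,0],[0.8,5,-39,0,0],[0.8,5,-39,0,0],[0.8,5,-30,0,0],[0.8,0,-10,0,0],[0.8,0,0,0,0],[0.8,0,0,0,0]]'
python3 - <<'E'
from h import *
s=snapshot("wrist"); cv2.imwrite("pics/w1.png",s["color"][:,:,::-1]); print(np.round(s["extrinsics"],3).tolist())
st=get_state(); print(st["ee_pos"],st["tool_rot"],st["q"])
for l in ["grip","trolley"]:
    for r in outline_of("wrist",l)[:2]: print(l,r["p"],r["location"],atz(s,r["location"],.349))
hsv=cv2.cvtColor(s["color"],cv2.COLOR_RGB2HSV); m=cv2.inRange(hsv,(2,120,12),(20,255,255))
k,l,t,ce=cv2.connectedComponentsWithStats(m)
for i in range(1,k):
    if t[i,4]>100: print(ce[i],t[i],atz(s,ce[i],.349))
print(proj(s,[.5475,.2411,.349]))
E
```

```text
clock: 3.07
ee_pos: [0.4986, -0.0341, 0.3956]
tool_rot: [3.141, -0.069, 0.001]
wrist_force: [1.5, -1.6, -0.4]
finger_gap: 0.0854
grip_force: 0.0
clock: 3.9
ee_pos: [0.5449, 0.2357, 0.395]
tool_rot: [3.14, -0.067, -0.001]
wrist_force: [-0.2, 0.0, -0.2]
finger_gap: 0.0681
grip_force: 0.0
[[-0.043, -0.956, -0.289, 0.618], [-0.999, 0.042, 0.01, 0.233], [0.002, 0.289, -0.957, 0.537], [0.0, 0.0, 0.0, 1.0]]
[0.54494982 0.23492194 0.3951749 ] [ 3.13964335e+00 -6.95609183e-02 -9.30981071e-04] [ 2.19370578e-01  3.44436445e-01  1.28221648e+00 -1.00417503e-03
  1.51579737e+00  1.83452664e+00]
grip 0.91 [309.0, 195.2] [0.58307582 0.23803609 0.349     ]
trolley 0.62 [309.1, 197.6] [0.58191133 0.23804446 0.349     ]
[616.65379246  55.64169381] [ 596    5   44  104 2149] [0.63857259 0.10151794 0.349     ]
[195.87323944 186.38732394] [183 169  20  38 142] [0.58962737 0.2915337  0.349     ]
[187.5248227  200.44680851] [178 190  18  21 141] [0.58304864 0.29642186 0.349     ]
[232.41025641 204.51282051] [217 199  29  13 195] [0.58013654 0.27510927 0.349     ]
[437.63963964 205.6036036 ] [427 201  25  12 111] [0.57532354 0.1762654  0.349     ]
[308.65160607 252.2223791 ] [ 290  212   38   81 2833] [0.55430411 0.23960277 0.349     ]
[306.34274498 265.1045554 ]
```

View pics/w1.png

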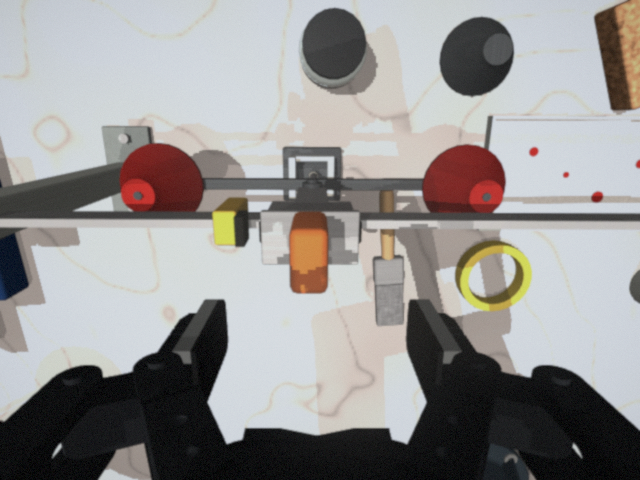

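```bash
python3 - <<'E'
from h import *
S={"wrist":snapshot("wrist"),"side":snapshot("side"),"top":snapshot("top")}
M={"wrist":[308.65,252.2],"side":[215.5,290.3],"top":[182.3,240.1]}
for use in (["wrist"],["wrist","side"],["wrist","side","top"]):
    def f(v): return np.concatenate([hullc(S[c],box(v,(.036,.020,.044),-.045))[0]-M[c] for c in use]+([[1e3*(v[2]-.327)]] if len(use)==1 else []))
    o=least_squares(f,[.548,.241,.327],x_scale=.01); x=o.x; print(use,x.round(4),o.fun.round(2))
    b=np.array([proj(S["wrist"],p) for p in box(x,(.036,.020,.044),-.045)]); print(b.min(0),b.max(0))
E
```

```text
['wrist'] [0.549  0.2386 0.327 ] [ 0. -0.  0.]
[287.98414761 208.58526823] [328.66607858 295.14732363]
['wrist', 'side'] [0.5482 0.2387 0.3244] [-0.11 -0.11  0.66 -0.25]
[288.14826815 209.0093776 ] [328.27162056 294.50675309]
['wrist', 'side', 'top'] [0.5486 0.239  0.3257] [-0.7  -0.03  0.25 -0.71  1.87 -0.03]
[287.40307191 208.83482834] [327.79422222 294.84730526]
```

```bash
python3 -m inch '[[0.6,3.5,-3.8,10,0],[0.6,0,0,20,0],[0.6,0,0,20,0],[0.6,0,0,20,0],[0.6,0,0,14,0],[0.6,0,0,0,0],[0,0,0,0,0],[0,0,0,0,0],[0,0,0,0,0],[0,0,0,0,0]]' 60
cat >> h.py <<'E'
def reds(s):
    hsv=cv2.cvtColor(s["color"],cv2.COLOR_RGB2HSV)
    m=cv2.inRange(hsv,(0,170,40),(6,255,255))|cv2.inRange(hsv,(172,170,40),(180,255,255))
    m=cv2.morphologyEx(m,cv2.MORPH_CLOSE,np.ones((15,15)))
    k,l,t,ce=cv2.connectedComponentsWithStats(m)
    i=sorted(range(1,k),key=lambda i:-t[i,4])[:3]
    return [(ce[j].round(1),t[j]) for j in i if t[j,4]>300]
E
python3 - <<'E'
from h import *
st=get_state(); print(st["ee_pos"],st["tool_rot"],st["clock"],st["grip_force"],st["finger_gap"])
for c in ["wrist","side","top"]:
    s=snapshot(c); cv2.imwrite(f"pics/{c}2.png",s["color"][:,:,::-1]); print(c,reds(s))
w=cv2.imread("pics/wrist2.png"); 
cv2.imwrite("pics/c2.png",np.hstack([cv2.resize(cv2.imread(f"pics/{c}2.png"),(400,300)) for c in ["wrist","side"]]))
E
```

```text
clock: 5.03
ee_pos: [0.5498, 0.2398, 0.3126]
tool_rot: [-3.14, 0.069, -0.005]
wrist_force: [0.9, 0.7, 1.0]
finger_gap: 0.0193
grip_force: 59.9
[0.54980955 0.23983987 0.31261432] [-3.14007727  0.06934162 -0.00472566] 5.0333 59.88257646560669 0.019281839514779218
wrist [(array([129.9, 205.4]), array([  77,  156,  106,   97, 7751], dtype=int32)), (array([504. , 205.5]), array([ 452,  158,  105,   95, 7525], dtype=int32))]
side [(array([154. , 416.7]), array([138, 397,  35,  43, 626], dtype=int32))]
top [(array([282.6, 260.1]), array([270, 247,  25,  21, 301], dtype=int32))]
```

View pics/c2.png

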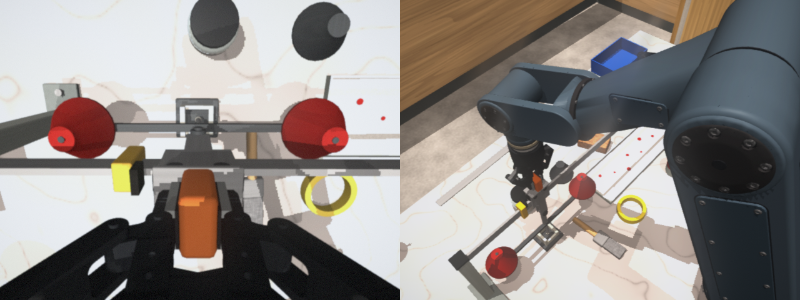

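```bash
python3 -m inch '[[0,0,2,0,0],[0,0,4,0,0],[0,0,4,0,0],[0,0,4,0,0],[0,0,5,0,0],[0,0,5,0,0],[0,0,5,0,0],[0,0,5,0,0],[0,0,5,0,0],[0,0,5,0,0]]'
```

```text
clock: 6.02
ee_pos: [0.5477, 0.1956, 0.3126]
tool_rot: [-3.14, 0.069, -0.005]
wrist_force: [0.7, 2.1, 4.6]
finger_gap: 0.0194
grip_force: 60.9
```

```bash
cat >> h.py <<'E'
BOLT=np.array([.5490,.2394]); TCP0=np.array([.5498,.2398])
U=np.array([-.045,-.999])
def shades_model(s,tcp,th):
    b=np.r_[BOLT+(np.array(tcp[:2])-TCP0),.178]; out=[]
    for sg in (1,-1):
        y=sg*.165*np.cos(th)+.045*np.sin(th); z=sg*.165*np.sin(th)-.045*np.cos(th)
        out.append(proj(s,b+np.r_[-U*y,z]))
    return np.array(out)
REF=np.array([[129.9,205.4],[504.,205.5]])
def theta(s,tcp,ref0):
    r=sorted(reds(s)[:2],key=lambda a:a[0][0]); r=np.array([a[0] for a in r])
    o=least_squares(lambda t:(shades_model(s,tcp,t[0])+ref0-r).ravel(),[0.0]); return o.x[0],np.abs(o.fun).max(),r
def observe(n,ref0):
    T=[]
    for i in range(n):
        st=get_state(); s=snapshot("wrist")
        try: th,e,r=theta(s,st["ee_pos"],ref0); T.append((st["clock"],th,e,*r.ravel()))
        except Exception as x: print(st["clock"],"bad",x)
    return np.array(T)
def fit(T):
    f=lambda p:p[0]*np.cos(p[2]*(T[:,0]-T[-1,0]))+p[1]*np.sin(p[2]*(T[:,0]-T[-1,0]))+p[3]-T[:,1]
    return min((least_squares(f,[a,b,4.8,0],bounds=([-1,-1,4.5,-.05],[1,1,5.1,.05]),loss="soft_l1",f_scale=.02) for a in(-.2,.2) for b in(-.2,.2)),key=lambda o:o.cost)
E
python3 -m inch '[[0,0,5,0,0],[0,0,5,0,0],[0,0,5,0,0],[0,0,5,0,0],[0,0,5,0,0],[0,0,5,0,0],[0,0,5,0,0],[0,0,5,0,0],[0,0,5,0,0],[0,0,5,0,0]]'
```

```text
clock: 6.85
ee_pos: [0.5454, 0.1455, 0.3126]
tool_rot: [-3.14, 0.069, -0.004]
wrist_force: [0.1, 1.3, 6.9]
finger_gap: 0.0191
grip_force: 60.9
```

```bash
python3 -m inch '[[0,0,5,0,0],[0,0,5,0,0],[0,0,5,0,0],[0,0,5,0,0],[0,0,5,0,0],[0,0,5,0,0],[0,0,4,0,0],[0,0,4,0,0],[0,0,2,0,0],[0,0,0,0,0]]'
python3 - <<'E'
from h import *
np.set_printoptions(precision=3,suppress=True,linewidth=150)
import pickle
s=snapshot("wrist"); cv2.imwrite("pics/w3.png",s["color"][:,:,::-1]); st=get_state()
# reference offset: the camera is rigid to the tool, so project in the grasp pose by shifting TCP
ref0=REF-shades_model(s,st["ee_pos"],0); print(ref0)
T=observe(24,ref0); pickle.dump((T,ref0),open("T.pkl","wb"))
print(T); o=fit(T); print(o.x,np.hypot(*o.x[:2]),o.fun)
print(get_state()["clock"],get_state()["ee_pos"])
E
```

```text
clock: 7.68
ee_pos: [0.5435, 0.105, 0.3126]
tool_rot: [3.141, -0.07, 0.004]
wrist_force: [-0.1, -0.9, 6.6]
finger_gap: 0.0194
grip_force: 61.0
[[ 11.581  -6.799]
 [-12.294  -6.867]]
[[  7.733   0.253   8.136  87.7   210.4   466.7   198.8  ]
 [  7.783   0.285   9.624  82.7   210.9   460.9   199.6  ]
 [  7.833   0.296  10.085  81.    211.1   459.3   199.2  ]
 [  7.883   0.289   9.827  82.1   210.9   460.2   200.1  ]
 [  7.933   0.264   8.682  86.5   210.5   464.2   199.1  ]
 [  7.983   0.22    6.896  93.    209.7   471.4   200.   ]
 [  8.033   0.174   4.996 101.4   209.    477.8   200.3  ]
 [  8.083   0.12    3.196 111.4   207.9   485.2   200.7  ]
 [  8.133   0.053   1.105 122.1   206.7   495.4   202.6  ]
 [  8.183  -0.019   0.929 133.    204.6   506.5   205.4  ]
 [  8.233  -0.088   3.068 143.5   202.5   517.8   206.6  ]
 [  8.283  -0.152   5.159 152.9   201.    528.5   207.8  ]
 [  8.333  -0.205   6.642 161.    199.7   536.9   209.2  ]
 [  8.383  -0.248   8.11  167.3   199.1   544.4   210.3  ]
 [  8.433  -0.279   9.475 171.6   199.1   549.9   210.8  ]
 [  8.483  -0.292   9.637 173.7   199.    551.8   211.4  ]
 [  8.533  -0.292   9.772 173.7   198.5   552.    211.3  ]
 [  8.583  -0.275   9.118 171.1   198.7   549.2   210.9  ]
 [  8.633  -0.242   7.723 166.5   199.1   543.    210.3  ]
 [  8.683  -0.199   6.533 160.    199.8   536.    209.   ]
 [  8.733  -0.144   4.604 151.8   201.1   527.    207.9  ]
 [  8.783  -0.081   2.774 142.3   202.8   516.6   206.5  ]
 [  8.833  -0.011   1.073 131.7   204.8   505.5   204.9  ]
 [  8.883   0.062   1.42  120.9   206.8   493.9   202.2  ]]
[ 0.061  0.288  4.704 -0.002] 0.2941308318078506 [ 0.005 -0.002 -0.003 -0.003 -0.001  0.006  0.002 -0.003 -0.003  0.001  0.002  0.003  0.    -0.    -0.    -0.003 -0.001 -0.001 -0.002  0.     0.002
  0.003  0.001 -0.003]
8.9333 [0.543 0.105 0.313]
```

View pics/w3.png

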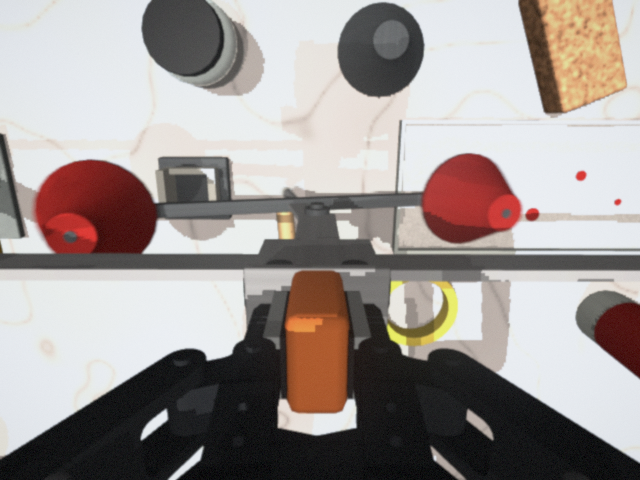

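```bash
cat >> h.py <<'E'
def cone_cols(s,tcp,th):
    b=np.r_[BOLT+(np.array(tcp[:2])-TCP0),.178]; out=[]; a=np.linspace(0,2*np.pi,24,endpoint=False)
    for sg in (1,-1):
        P=[]
        for r,z in ((.045,-.077),(.017,-.012)):
            for t in a:
                yy=sg*.165+r*np.cos(t); y=yy*np.cos(th)-z*np.sin(th); zz=yy*np.sin(th)+z*np.cos(th)
                P.append(b+np.r_[-U*y+np.array([.999,-.045])*r*np.sin(t),zz])
        out.append(hullc(s,P)[0][0])
    return np.array(out)
def retheta(T,s,tcp):
    """theta again from the blob columns alone, with the cone model; trolley standing still"""
    g=np.linspace(-.5,.5,41); C=np.array([cone_cols(s,tcp,t) for t in g]); C0=cone_cols(s,tcp,0); C=C-C0+REF[:,0]
    out=T.copy()
    for i in range(len(T)):
        ts=[np.interp(-T[i,3],-C[:,0],g),np.interp(T[i,5],C[::-1,1],g[::-1])]; out[i,1]=np.mean(ts); out[i,2]=ts[0]-ts[1]
    return out
def plan(th,om,w,D,N,thmax=.39,vmax=39):
    dt=1/12; b=w*w/9.81; A=np.array([[np.cos(w*dt),np.sin(w*dt)/w],[-w*np.sin(w*dt),np.cos(w*dt)]])
    G=np.zeros((N+1,2,N)); x0=np.zeros((N+1,2)); M=np.zeros((2,N)); z=np.array([th,om]); x0[0]=z
    for k in range(N+1):           # impulse at the start of row k, stop impulse at k=N
        dv=np.zeros(N)
        if k<N: dv[k]+=1
        if k>0: dv[k-1]-=1
        M=M.copy(); M[1]+=b*dv/dt*1e-3; G[k]=M; x0[k]=z
        if k<N: M=A@M; z=A@z
    E=np.vstack([G[N]*[[1],[1/w]],np.ones(N)*1e-3]); r=np.array([-x0[N,0],-x0[N,1]/w,D])
    L=np.zeros((N+1,N)); 
    for k in range(N): L[k,k]=1; L[k+1,k]-=1
    from scipy.optimize import minimize
    d0=np.linalg.lstsq(E,r,rcond=None)[0]
    amp=lambda d:np.concatenate([thmax-(x0[1:,0]+G[1:,0]@d),thmax+(x0[1:,0]+G[1:,0]@d)])
    o=minimize(lambda d:(L@d)@(L@d)*1e-3,d0,jac=lambda d:2e-3*L.T@(L@d),bounds=[(-vmax,vmax)]*N,method="SLSQP",options=dict(maxiter=300),
      constraints=[dict(type="eq",fun=lambda d:(E@d-r)*10,jac=lambda d:E*10),dict(type="ineq",fun=amp,jac=lambda d:np.vstack([-G[1:,0],G[1:,0]]))])
    d=o.x.round(1); sim=lambda d:x0+np.einsum("kij,j->ki",G,d)
    return d,sim(d),o.message
def predict(d,th,om,w):
    """state after rows d (mm), from th, om"""
    dt=1/12;b=w*w/9.81;A=np.array([[np.cos(w*dt),np.sin(w*dt)/w],[-w*np.sin(w*dt),np.cos(w*dt)]]);z=np.array([th,om]);v=0;o=[]
    for x in d: z=z+[0,b*(x*12e-3-v)]; v=x*12e-3; z=A@z; o.append(z)
    return np.array(o)
E
python3 - <<'E'
from h import *
import pickle
np.set_printoptions(precision=3,suppress=True,linewidth=170)
T,ref0=pickle.load(open("T.pkl","rb")); st=get_state(); s=snapshot("wrist")
R=retheta(T,s,st["ee_pos"]); print(R[:,1:3].T)
o=fit(R); p=o.x; print(p,np.hypot(*p[:2]),np.abs(o.fun).max())
t=get_state()["clock"]; print("now",t)
ph=p[2]*(t-R[-1,0]); th=p[0]*np.cos(ph)+p[1]*np.sin(ph); om=p[2]*(-p[0]*np.sin(ph)+p[1]*np.cos(ph)); print(th,om)
for N in (20,28):
    d,x,m=plan(th,om,p[2],.316,N); print(N,m,d.tolist(),d.sum()); print(x[:,0])
    for w in (p[2]-.05,p[2]+.05): print(w,np.hypot(*(predict(d.tolist()+[0],th,om,w)[-1]/[1,w])))
E
```

```text
[[ 0.254  0.288  0.298  0.292  0.266  0.222  0.176  0.12   0.053 -0.018 -0.088 -0.153 -0.205 -0.249 -0.28  -0.292 -0.293 -0.276 -0.242 -0.199 -0.144 -0.08  -0.011
   0.061]
 [ 0.024  0.017  0.017  0.016  0.015  0.023  0.012 -0.003 -0.005 -0.004  0.001  0.007  0.007  0.011  0.017  0.014  0.016  0.016  0.008  0.008  0.005  0.001 -0.002
  -0.007]]
[ 0.06   0.289  4.699 -0.001] 0.29545922971537747 0.00649282203658702
now 8.9833
0.18476629866612393 1.083465326242081
20 Optimization terminated successfully [-0.7, -0.3, 1.5, 5.0, 9.9, 15.7, 21.5, 27.2, 31.9, 34.8, 35.5, 34.0, 30.4, 25.3, 19.5, 13.3, 7.8, 3.4, 0.6, -0.4] 315.90000000000003
[ 0.185  0.257  0.292  0.286  0.244  0.177  0.095  0.012 -0.061 -0.114 -0.144 -0.15  -0.137 -0.111 -0.079 -0.048 -0.024 -0.008 -0.     0.001  0.   ]
4.6492922216694135 0.014472772225227169
4.749292221669413 0.014183887616602572
28 Optimization terminated successfully [-1.3, -1.8, -1.1, 1.1, 4.6, 9.3, 14.4, 19.6, 24.0, 27.2, 28.8, 28.6, 26.7, 23.5, 19.4, 14.7, 10.2, 6.5, 3.9, 2.8, 3.0, 4.4, 6.4, 8.3, 9.7, 9.8, 8.3, 5.0] 315.99999999999994
[ 0.185  0.256  0.287  0.277  0.229  0.154  0.067 -0.02  -0.092 -0.141 -0.161 -0.153 -0.123 -0.078 -0.028  0.017  0.049  0.064  0.061  0.043  0.016 -0.013 -0.036 -0.05
 -0.052 -0.043 -0.028 -0.011 -0.   ]
4.6492922216694135 0.018132381084930788
4.749292221669413 0.01822006757755557
```

```bash
python3 -m inch '[[0,0,-1,0,0],[0,0,0,0,0],[0,0,1.5,0,0],[0,0,5,0,0],[0,0,10,0,0],[0,0,15.5,0,0],[0,0,21.5,0,0],[0,0,27,0,0],[0,0,32,0,0],[0,0,35,0,0]]' && python3 -m inch '[[0,0,35.5,0,0],[0,0,34,0,0],[0,0,30.5,0,0],[0,0,25.5,0,0],[0,0,19.5,0,0],[0,0,13.5,0,0],[0,0,8,0,0],[0,0,3.5,0,0],[0,0,0.5,0,0],[0,0,-0.5,0,0]]'
python3 - <<'E'
from h import *
import pickle
np.set_printoptions(precision=3,suppress=True,linewidth=170)
s=snapshot("wrist"); cv2.imwrite("pics/w4.png",s["color"][:,:,::-1]); st=get_state(); print(st["ee_pos"],st["clock"])
_,ref0=pickle.load(open("T.pkl","rb"))
T=observe(22,ref0); R=retheta(T,s,st["ee_pos"]); print(R[:,1])
o=fit(R); p=o.x; print(p,np.hypot(*p[:2]),np.abs(o.fun).max()); pickle.dump((R,ref0),open("T2.pkl","wb"))
print(outline_of("wrist","tray")[0]["location"],get_state()["clock"])
E
```

```text
clock: 9.82
ee_pos: [0.5366, -0.0409, 0.3126]
tool_rot: [-3.14, 0.067, -0.003]
wrist_force: [1.7, 2.0, 5.6]
finger_gap: 0.0194
grip_force: 60.9
clock: 10.65
ee_pos: [0.5286, -0.2119, 0.3126]
tool_rot: [3.139, -0.071, 0.001]
wrist_force: [-1.7, -0.8, 6.3]
finger_gap: 0.0193
grip_force: 61.0
[ 0.529 -0.212  0.313] 10.7
[-0.042 -0.041 -0.038 -0.034 -0.029 -0.02  -0.01  -0.003  0.009  0.014  0.022  0.027  0.033  0.034  0.033  0.031  0.029  0.023  0.014  0.007 -0.002 -0.013]
[-0.008 -0.037  4.716 -0.004] 0.038126801659461355 0.0020052834086485916
[319.7, 166.8] 11.85
```

View pics/w4.png

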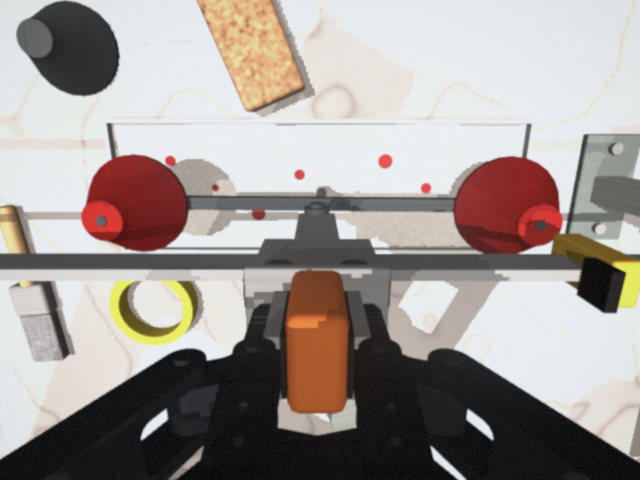

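```bash
python3 - <<'E'
from h import *
import pickle
np.set_printoptions(precision=4,suppress=True,linewidth=170)
st=get_state(); s=snapshot("wrist")
a,b=atz(s,(108,124),.016),atz(s,(531,124),.016); print("tray far corners",a,b,np.hypot(*(a-b)[:2]),"mid along",((a+b)/2)[:2])
g=cv2.cvtColor(s["color"],cv2.COLOR_RGB2GRAY)
mid=((a+b)/2)[:2]+np.array([-.999,.045])*.075
bolt=BOLT+(st["ee_pos"][:2]-TCP0); print("tray",mid,"bolt",bolt,"D",(mid-bolt)@U)
R,_=pickle.load(open("T2.pkl","rb")); p=fit(R).x; p[2]=4.705
t=get_state()["clock"]; ph=p[2]*(t-R[-1,0]); th=p[0]*np.cos(ph)+p[1]*np.sin(ph); om=p[2]*(-p[0]*np.sin(ph)+p[1]*np.cos(ph)); print(t,th,om)
for D in (-.002,0,.002):
    d,x,m=plan(th,om,p[2],D,10); print(D,m,d.tolist()); print(x[:,0])
E
```

```text
tray far corners [0.6062 0.0062 0.016 ] [ 0.5863 -0.4423  0.016 ] 0.4489351336913701 mid along [ 0.5963 -0.2181]
tray [ 0.5213 -0.2147] bolt [ 0.5278 -0.2118] D 0.0031990047392811407
11.9 -0.03006246924078871 -0.11033209429614517
-0.002 Optimization terminated successfully [0.2, 1.3, 2.4, 2.9, 2.4, 1.1, -0.9, -3.3, -4.4, -3.6]
[-0.0301 -0.0363 -0.0346 -0.0253 -0.011   0.0039  0.0153  0.02    0.0164  0.0078 -0.0001]
0 Optimization terminated successfully [0.6, 1.7, 2.7, 2.9, 2.3, 0.9, -0.9, -3.0, -3.9, -3.2]
[-0.0301 -0.0354 -0.033  -0.0233 -0.0097  0.0041  0.0141  0.0181  0.0147  0.0071 -0.    ]
0.002 Optimization terminated successfully [1.1, 2.2, 2.9, 2.9, 2.1, 0.8, -0.9, -2.8, -3.5, -2.7]
[-0.0301 -0.0343 -0.031  -0.0213 -0.0085  0.0039  0.0128  0.0161  0.0127  0.0059 -0.0001]
```

```bash
python3 -m inch '[[0,0,1.1,0,0],[0,0,2.2,0,0],[0,0,2.9,0,0],[0,0,2.9,0,0],[0,0,2.1,0,0],[0,0,0.8,0,0],[0,0,-0.9,0,0],[0,0,-2.8,0,0],[0,0,-3.5,0,0],[0,0,-2.7,0,0]]'
cat > obs.py <<'E'
from h import *
import pickle,sys
np.set_printoptions(precision=4,suppress=True,linewidth=170)
s=snapshot("wrist"); st=get_state(); print(st["ee_pos"],st["clock"])
T=observe(int(sys.argv[1]),np.zeros((2,2))); R=retheta(T,s,st["ee_pos"]); print(R[:,1])
p=fit(R).x; print(p,"amp",np.hypot(*p[:2]),np.abs(fit(R).fun).max()); p[2]=4.705
t=get_state()["clock"]; ph=p[2]*(t-R[-1,0]); th=p[0]*np.cos(ph)+p[1]*np.sin(ph); om=p[2]*(-p[0]*np.sin(ph)+p[1]*np.cos(ph)); print(t,th,om)
for D in (0,):
    d,x,m=plan(th,om,p[2],D,10); print(D,m,d.tolist()); print(x[:,0])
E
python3 obs.py 22
```

```text
clock: 12.73
ee_pos: [0.5286, -0.2134, 0.3126]
tool_rot: [3.139, -0.07, 0.001]
wrist_force: [-1.7, -2.6, 6.5]
finger_gap: 0.0193
grip_force: 61.0
[ 0.5286 -0.2127  0.3126] 12.7833
[-0.0087 -0.01   -0.0109 -0.0119 -0.0129 -0.0126 -0.0106 -0.0109 -0.0074 -0.0081 -0.0052 -0.0039 -0.0039 -0.0032  0.0013  0.001   0.0026  0.001   0.0026  0.0013 -0.0006
 -0.0006]
[ 0.0041 -0.0056  4.8331 -0.0051] amp 0.0069531426334506746 0.0020107334974831083
13.8833 0.002624881074802417 -0.0302938402124639
0 Optimization terminated successfully [-0.9, -0.8, 0.0, 0.7, 1.0, 1.0, 0.7, 0.0, -0.8, -0.9]
[ 0.0026 -0.002  -0.0061 -0.0076 -0.0063 -0.0034 -0.      0.0027  0.0035  0.002  -0.    ]
```

```bash
python3 -m inch '[[0,0,-0.9,0,0],[0,0,-0.8,0,0],[0,0,0,0,0],[0,0,0.7,0,0],[0,0,1,0,0],[0,0,1,0,0],[0,0,0.7,0,0],[0,0,0,0,0],[0,0,-0.8,0,0],[0,0,-0.9,0,0]]'
python3 obs.py 22
python3 - <<'E'
from h import *
np.set_printoptions(precision=4,suppress=True)
for c in ["top","side","wrist"]:
    s=snapshot(c); cv2.imwrite(f"pics/{c}5.png",s["color"][:,:,::-1])
    for l in ["tray","foot","shades","crossbar"]:
        for r in outline_of(c,l)[:1]:
            m=r["region"]; a=np.argwhere(m)[:,::-1].astype(np.float32); z={"tray":.016}.get(l,.13)
            q=np.array([atz(s,p,z)[:2] for p in cv2.convexHull(a)[:,0]],np.float32); u=-q@U
            print(c,l,round(r["p"],2),"along-rail y range",u.min(),u.max(),"mid",(u.min()+u.max())/2)
    print(c,[ (a[0],a[1][:4]) for a in reds(s)])
st=get_state(); print("bolt y",-(BOLT+st["ee_pos"][:2]-TCP0)@U)
E
```

```text
clock: 14.72
ee_pos: [0.5286, -0.2134, 0.3126]
tool_rot: [3.139, -0.07, 0.001]
wrist_force: [-1.6, -1.4, 7.0]
finger_gap: 0.0191
grip_force: 61.0
[ 0.5286 -0.2133  0.3126] 14.7667
[-0.0026 -0.0029 -0.0019 -0.0019 -0.0035 -0.0045 -0.0039 -0.0048 -0.0055 -0.0039 -0.0035 -0.0042 -0.0045 -0.0058 -0.0048 -0.0051 -0.0026 -0.0029 -0.0039 -0.0045 -0.0035
 -0.0042]
[ 0.0004  0.001   4.5    -0.0036] amp 0.001058268176217699 0.0017287518740841008
15.8667 0.0006422935390409975 0.003957211407559041
0 Optimization terminated successfully [0.0, -0.0, -0.1, -0.1, -0.1, -0.1, -0.0, 0.0, 0.1, 0.2]
[ 0.0006  0.0009  0.001   0.0008  0.0004  0.     -0.0004 -0.0006 -0.0006 -0.0004  0.0002]
top tray 0.89 along-rail y range -0.4178773090839386 0.0415244461633265 mid -0.18817643146030605
top foot 0.85 along-rail y range -0.37397132769227026 0.020881313566351308 mid -0.17654500706295947
top shades 0.59 along-rail y range -0.37391775754094125 0.020987997681833803 mid -0.17646487992955373
top crossbar 0.92 along-rail y range -0.3718682990670204 0.020881313566351308 mid -0.17549349275033455
top [(array([498. , 2
[... 397 characters left out ...]
192270756 0.0351487247524783 mid -0.18478449723729864
side [(array([416.9, 177.3]), array([403, 159,  25,  35], dtype=int32))]
wrist tray 0.68 along-rail y range -0.42050330892205234 0.03983473510947078 mid -0.19033428690629078
wrist foot 0.78 along-rail y range -0.3917413392663002 0.013682321288622915 mid -0.18902950898883866
wrist shades 0.82 along-rail y range -0.3915885737836361 0.0143726516822353 mid -0.1886079610507004
wrist crossbar 0.7 along-rail y range -0.3914360161721706 0.013682321288622915 mid -0.18887684744177385
wrist [(array([130. , 204.2]), array([ 77, 156, 105,  97], dtype=int32)), (array([505.3, 204.6]), array([453, 157, 103,  95], dtype=int32))]
bolt y -0.1896613265920206
```

View pics/side5.png

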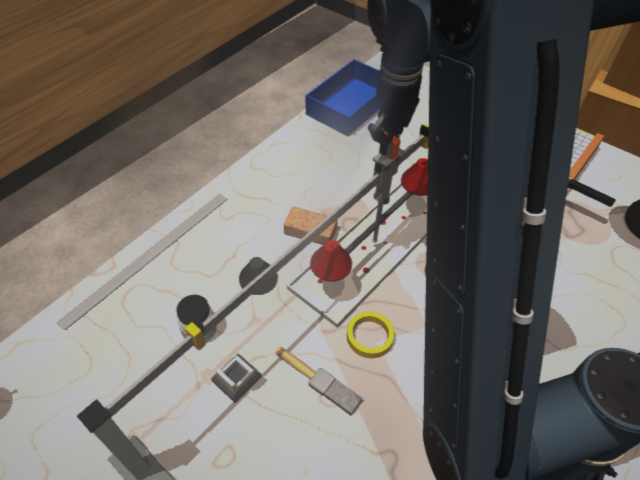

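```bash
for i in 1 2 3 4 5 6; do python3 -m inch '[[0,0,0,0,0],[0,0,0,0,0],[0,0,0,0,0],[0,0,0,0,0],[0,0,0,0,0],[0,0,0,0,0],[0,0,0,0,0],[0,0,0,0,0],[0,0,0,0,0],[0,0,0,0,0]]' | head -1; done; python3 obs.py 14 | head -4
```

```text
clock: 17.45
clock: 18.28
clock: 19.12
clock: 19.95
clock: 20.78
clock: 21.62
[ 0.5286 -0.2132  0.3126] 21.6667
[-0.0026 -0.0029 -0.0039 -0.0048 -0.0016 -0.0035 -0.0039 -0.0045 -0.0022 -0.0042 -0.0048 -0.0039 -0.0029 -0.0023]
[-0.0002  0.0011  4.5    -0.0027] amp 0.0011421463418002644 0.0020009176018883205
22.3667 4.616203888888797e-05 0.0053694076203316555
```

Still and centred; now let go and rise.

```bash
python3 -m inch '[[0.35,0,0,0,0],[0.45,0,0,0,0],[0.55,0,0,0,0],[0.6,0,0,0,0],[0.6,0,0,0,0],[0.6,0,0,-5,0],[0.6,0,0,-15,0],[0.6,0,0,-25,0],[0.6,0,0,-30,0],[0.6,0,0,-25,0]]'; python3 -m inch '[[0.6,0,0,-15,0],[0.6,0,0,-5,0],[0.6,0,0,0,0],[0.6,0,0,0,0],[0.6,0,0,0,0],[0.6,0,0,0,0],[0.6,0,0,0,0],[0.6,0,0,0,0],[0.6,0,0,0,0],[0.6,0,0,0,0]]'
python3 - <<'E'
from h import *
X=[]
for i in range(12):
    s=snapshot("wrist"); X.append(np.concatenate([a[0] for a in sorted(reds(s)[:2],key=lambda a:a[0][0])]))
print(np.round(X,1).tolist()); cv2.imwrite("pics/w6.png",s["color"][:,:,::-1])
E
```

```text
clock: 23.2
ee_pos: [0.5292, -0.2125, 0.4132]
tool_rot: [3.14, -0.069, 0.001]
wrist_force: [0.4, 0.0, -0.4]
finger_gap: 0.0512
grip_force: 0.0
clock: 24.03
ee_pos: [0.529, -0.2125, 0.4311]
tool_rot: [-3.141, 0.069, 0.001]
wrist_force: [-0.3, -0.1, 0.2]
finger_gap: 0.0511
grip_force: 0.0
[[165.9, 179.5, 462.6, 178.5], [167.1, 180.3, 464.9, 179.0], [167.8, 180.5, 465.2, 178.5], [166.6, 179.3, 464.9, 178.7], [167.0, 180.5, 463.8, 178.5], [169.1, 179.9, 463.6, 179.1], [166.6, 180.3, 463.5, 178.8], [167.7, 180.0, 464.7, 178.7], [167.6, 180.8, 464.3, 179.0], [166.7, 180.2, 464.4, 178.7], [167.6, 179.1, 464.2, 179.3], [166.5, 180.0, 463.3, 179.2]]
```

View pics/w6.png

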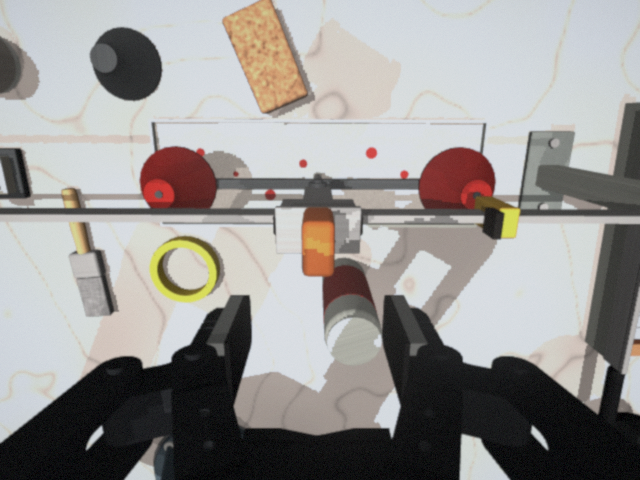

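The grip at (318,245) is free. The shades at (178,180) and (456,180) hang still over the tray, whose far corners are at (153,122) and (485,122). I am handing the job in.

```bash
python3 -c "
from cell import *
print(hand_in())"
```

```text
the job is handed in; nothing more can be done
None
```

The job is handed in, with no verdict shown: the rack hangs still over the tray, centred to about 2 mm; I held it still for over five seconds (remaining swing about 0.001 rad), then released the trolley and raised the gripper clear, about 24 s in.

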